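# Clamp a filter in an optical mount with the fine knob

## Robot

A 6-joint arm with a two-finger parallel gripper is mounted at the origin on the work surface. World frame = base frame: x ahead of the robot, y to its left, z up, the work surface at z = 0. Lengths are in m, angles in rad, forces in N, time in s.
With the tool pointing down it reaches from about 0.275 to 0.85 m from the base axis. Payload 5.2 kg.
Tool frame: the origin (TCP) lies on the centre line of the jaws, within the pads' length; the fingertips stand 25 mm ahead of it and the grasp point (between the pads) lies 6 mm ahead of it; z points along the fingers, y is the line along which they close (so a half turn about z gives the same grasp; the last joint's range is limited). The gripper opens to 85 mm and grips with 20 to 120 N. Pads are 22 mm wide; open, the fingers measure 114 mm over their backs; the gripper's body (76 mm by 85 mm) begins 54 mm behind the grasp point. The pads swing forward as they close: fully open they stand 13 mm farther back than shut.
Start: joints at [-1.428, 0.259, 1.535, -0, 1.348, -0.203], TCP at [0.186, -0.517, 0.256] pointing down, gripper open.
Joint ranges: [-3.14, 3.14], [-0.91, 2.08], [0.19, 2.58], [-1.22, 4.36], [0.22, 2.71], [-3.12, 3.12]. Speed limits (rad/s): [2.57, 2.57, 3.14, 3.14, 3.14, 3.14].

## Interface

Orientations are given as a unit quaternion [x, y, z, w].
In Python, from station import robot gives the robot as it stands. The module is installed in compiled form; this text tells all that it offers.
- The arm moves only by the shell command python3 -m crank 'ROWS' [OPENING]. ROWS is JSON, a list that holds one entry, the list of rows, each a list of 4 numbers: the shift along the tool's x, y, z in cm, then the turn about the tool's z in rad. In form: [[[x, y, z, twist], ...]]. A call has 1 to 12 rows; each row is the pose to reach, as a shift and turn from the pose commanded when the call began, along the tool's axes at that moment; what a row does not reach only later rows make up. A row lasts 1/10 s, in which the tool goes at most 50 mm and 8.59 degrees, less where a joint would pass 70% of its speed; a pose out of reach is approached as far as the arm can. A call with a gripper value outside its range is refused whole. OPENING is the closure in counts, from 0 (fully open) to 255 (shut), set as the call begins (- or left out, the last holds). The fingers move at their own pace and stop on an object; the grip force is fixed at half the most. Time passes only in rows, so rows that repeat a pose let the fingers close. It gives the time, the measured TCP pose, the force, the opening and the grip force at its end, in the units of the state.
- robot.state(): the state, without advancing time (a new reading comes with each control period).
- robot.read_camera(name): name is "side" or "top" or "wrist"; returns a dict with "frame" (420x560x3 uint8, red, green, blue), "fovy" (degrees; the focal length in pixels is half the picture's height over the tangent of half this angle, whatever the lens; pixels are square), "cx", "cy" (the principal point, pixels), "D" ([k1, k2, p1, p2, k3] as OpenCV has them; the pictures are not rectified), "rvec" (rotation vector, rad) and "tvec" (3), from world to camera coordinates, as OpenCV has them. Camera axes: x right, y down, z forward; pixel columns grow to the right and rows downward; lengths in m; the calibration is good to about 2 mm. A picture is of the moment at which its call begins. There is no depth.
- robot.job_done(): hands the job in; it is judged then, once.
The state is a dict: "time_s": time; "q": joint angles; "dq": joint speeds; "tau": joint torques, N m; "tcp_pos": TCP position; "ee_rot": TCP orientation; "contact_force": force on the tool from outside, world axes, zero at the start; "ft_torque": the same for the moment, N m; "grip_width": finger opening in m; "grasp_force": force on a finger pad.
Only numpy, scipy, OpenCV 4.12 (cv2) and the standard library are available. Lean on these libraries where they do the work, as an engineer would, in place of code of your own. Each camera call takes 0.05 s, during which the arm holds its last target. There are 200 camera calls.

## Task

Stand the amber filter from the wooden rack in the nest of the aluminium filter mount and let go of it. Then turn the small inner knob clockwise, by feel, until the sprung pusher holds the filter against the fence with about 8 newtons, never as much as 20. Do not turn the big outer knob, leave the other filters and loose things where they are, and let go at the end.

Things in the scene. Friction and masses are not known exactly. Their poses are not given: they have to be found in the camera images.
- filter_amber: The filter to mount: black square cell, amber glass disc and amber stripe on its top edge, 12 (x) x 40 (y) x 45 (z) mm, 40 to 85 g. Origin at the centre of its underside; x through the glass, z up. Stands on a wooden rack 8 mm thick in a row of three filters in any order, 55 mm apart face to face. Grip its upper part across the 40 mm width (y).
- filter_blue: Another filter of the same size, blue glass and stripe; stays where it is (within 15 mm).
- filter_green: Another filter of the same size, green glass and stripe; stays where it is (within 15 mm).
- mount: Filter mount, fixed: aluminium base plate 210 (x) x 100 (y) x 10 mm, origin under its centre. Along x: grey housing (80 x 80 mm, top 50 mm up) at x = -50 mm with both knobs on top, pusher coming out of it to +x, nest at x = 45 mm, then a black fence (46 mm wide, 34 mm high above the plate) facing -x. The fence was clamped by hand: its face is anywhere from x = 54 to 64 mm, not measured.
- nest (a point): Nest centre, on top of the base plate (10 mm above the table), axes as the mount. The filter's origin goes here, its x along the mount's x, either way round; it then has 5 mm to the retracted pusher and 3 to 13 mm to the fence. Low black strips (5 mm high, 26 mm long in x, inner faces 23.5 mm and outer 28.5 mm to either side in y) guide its sides.
- tip: Orange ball end (12 mm across) of the pusher; origin at its foremost point, x towards the nest; its axis is 18 mm above the base plate. At the start it is at x = 34 mm of the mount. It rides on a spring in the pusher rod (3 N per mm, no preload, 10 mm travel): once the filter is against the fence the tip stands still and the force grows as the knob goes on.
- fine_top (a point): Top centre of the fine knob: ribbed aluminium, 22 mm across, axis vertical, graspable to 28 mm below this point; coarse knob's top 30 mm below. Clockwise (from above) drives the pusher 10 mm per rad; fence met 0.8 to 1.8 rad from the start, limit 2.4 rad. Drag 0.18 N m (some of it, either way, stays in the grasp at rest), stays where left; each newton adds 0.010 N m: 8 N is 0.27 rad past contact.
- coarse_mark (a point): Red mark at the rim of the coarse (outer) knob's top: a black disc 60 mm across and 16 mm high around the axis of the fine knob; the mark is 28 mm from the axis, its direction differs at the start. The knob turns very easily (0.02 N m) and must stay: the mark within 4 mm of where it was.
- driver: Loose screwdriver, 160 mm, in front of the mount; leave it alone (within 20 mm).
- wrench: Loose wrench, 140 mm; leave it alone (within 20 mm).
- lens_tube: Loose black lens tube standing on end, 31 mm across, 40 mm high; leave it alone (within 20 mm).
- spare_post: Loose steel post standing on end, 25 mm across, 75 mm high; leave it alone (within 20 mm).
- meter_head: Loose black meter head, a disc 48 mm across and 18 mm high with a stub along its y; leave it alone (within 20 mm).
Not all that is in view belongs to the job. What is shaped like the filter_amber but pink or yellow is not meant.

How it is judged:
On the way, in this order (a step that is already met when the one before it is completed fails the run):
1. the amber filter stands upright in the nest, let go of, not yet pressed by the pusher (x of filter_amber in the frame of mount between 0.036 and 0.072 m and y of filter_amber in the frame of mount between -0.007 and 0.007 m and z of filter_amber in the frame of mount between 0.007 and 0.013 m and angle between filter_amber's own z axis and vertical below 0.08 rad and angle between the x axis of filter_amber and the x axis of mount, either way round below 0.2 rad and contact force between the fingers and filter_amber below 0.3 N and contact force between tip and filter_amber below 2 N), for 0.2 s.
2. the pusher presses the filter against the fence with 4 to 13 N (x of filter_amber in the frame of mount between 0.036 and 0.072 m and y of filter_amber in the frame of mount between -0.007 and 0.007 m and z of filter_amber in the frame of mount between 0.007 and 0.013 m and angle between filter_amber's own z axis and vertical below 0.08 rad and angle between the x axis of filter_amber and the x axis of mount, either way round below 0.2 rad and contact force between tip and filter_amber between 4 and 13 N), for 0.3 s.
At the end, for the whole second after the job is handed in: Amber filter at rest in the nest on the base plate, upright (0.08 rad) and square (0.2 rad), pressed by the pusher with 4 to 13 N; coarse mark within 4 mm of its start, other filters within 15 mm, loose things within 20 mm (all of step 2 and distance of coarse_mark from where it was at the start of the episode below 0.004 m and linear speed of filter_amber below 0.01 m/s and distance of each of filter_blue, filter_green from where it was at the start of the episode below 0.015 m and distance of each of driver, wrench, lens_tube, spare_post, meter_head from where it was at the start of the episode below 0.02 m); the robot touches nothing.
It fails at once if the coarse knob is turned (its mark moves 4 mm) (distance of coarse_mark from where it was at the start of the episode above 0.004 m).
It fails at once if the pusher presses the filter with more than 20 N (contact force between tip and filter_amber above 20 N).
It fails at once if another filter is moved by more than 15 mm or a loose thing by more than 20 mm (distance of any of filter_blue, filter_green from where it was at the start of the episode above 0.015 m or distance of any of driver, wrench, lens_tube, spare_post, meter_head from where it was at the start of the episode above 0.02 m).
It also fails if it takes over 66 s, if anything falls off the work surface, if the arm or the gripper's body presses on something with over 40 N, if the wrist force passes 120 N, or if a joint passes its speed limit or range.

## Working session

There is one attempt and no reset: what is moved stays moved. The work goes in short steps, Python scripts to look and compute and a shell command to move; the robot and the scene stay as the last step left them, time stands still between calls to the robot, and variables do not carry over. Pictures are saved under pics/ and viewed, at most 10 in all, crops included, and the job is handed in when it is done.

```bash
mkdir -p pics; cat > h.py <<'E'
import numpy as np, cv2, pickle
from station import robot
def snap(n,tag):
    c=robot.read_camera(n); pickle.dump(c,open(f'pics/{tag}.pkl','wb'))
    cv2.imwrite(f'pics/{tag}.png',c['frame'][:,:,::-1]); return c
def load(tag): return pickle.load(open(f'pics/{tag}.pkl','rb'))
def K(c):
    f=c['frame'].shape[0]/2/np.tan(np.radians(c['fovy'])/2)
    return np.array([[f,0,c['cx']],[0,f,c['cy']],[0,0,1.]])
def ray(c,uv):
    R=cv2.Rodrigues(np.array(c['rvec'],float))[0]; t=np.array(c['tvec'],float).ravel()
    p=cv2.undistortPoints(np.array([[uv]],float),K(c),np.array(c['D'],float))[0,0]
    d=R.T@np.array([p[0],p[1],1]); return -R.T@t,d/np.linalg.norm(d)
def onz(c,uv,z):
    o,d=ray(c,uv); return o+d*(z-o[2])/d[2]
def tri(*a):
    A=np.zeros((3,3));b=np.zeros(3);L=[]
    for c,uv in a:
        o,d=ray(c,uv);P=np.eye(3)-np.outer(d,d);A+=P;b+=P@o;L.append((o,P))
    x=np.linalg.solve(A,b); return x,[float(np.linalg.norm(P@(x-o))) for o,P in L]
def proj(c,X):
    return cv2.projectPoints(np.array(X,float).reshape(-1,1,3),np.array(c['rvec'],float),np.array(c['tvec'],float),K(c),np.array(c['D'],float))[0][:,0]
E
python3 - <<'E'
from h import *
for n in('top','side','wrist'): c=snap(n,n+'0'); print(n,ray(c,(280,210)),c['fovy'])
a=[load(n+'0')['frame'] for n in('top','side')]
print(robot.state())
E
```

```text
top (array([ 0.38485252, -0.00140465,  1.31001489]), array([ 0.17187354, -0.01434054, -0.98501464])) 53.059480330383494
side (array([-0.00339697,  0.81662709,  0.88008845]), array([ 0.44794785, -0.64381347, -0.62036033])) 51.966143874544194
wrist (array([ 0.26174244, -0.48966992,  0.37132022]), array([-0.30627109, -0.11174161, -0.94536333])) 65.32938546866978
{'time_s': 0.15, 'q': array([-1.42780414e+00,  2.59153223e-01,  1.53584027e+00,  1.15963941e-05,
        1.34801697e+00, -2.02768113e-01]), 'dq': array([ 0.00119162, -0.00272529, -0.00292279,  0.0017762 ,  0.00020817,
       -0.00072687]), 'tau': array([ 3.34087599e-03, -4.46382058e+01, -2.90821195e+01, -2.98955774e-04,
        8.07069184e-03, -3.45672163e-05]), 'tcp_pos': array([ 0.18638876, -0.51705244,  0.25567425]), 'ee_rot': array([ 9.85093383e-01,  1.72018965e-01,  2.68359920e-05, -7.08417664e-04]), 'contact_force': array([-0.24435898,  0.61384768,  0.35813879]), 'ft_torque': array([0.00123037, 0.03517905, 0.01920552]), 'grasp_force': 0.0, 'grip_width': 0.08571881117247476}
```

View pics/top0.png

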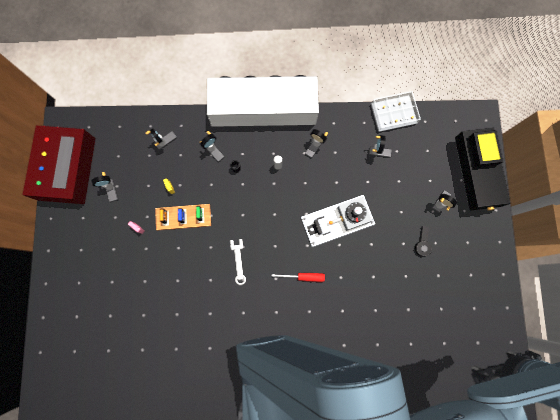

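View pics/side0.png

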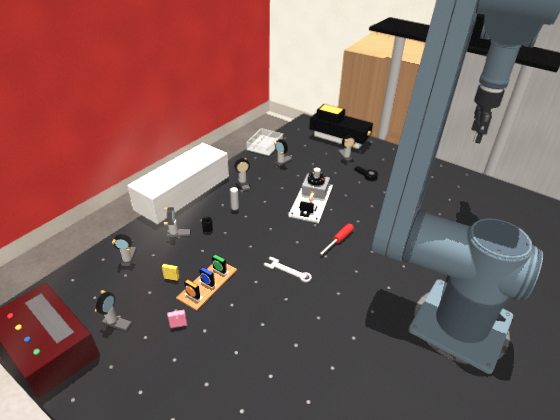

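The top view shows the rack at (183,216) with amber (164,216), blue (182,215) and green (199,213). The mount is at (338,220), with its fence to the left at (318,226) and its knobs at (357,212). The side view shows amber at (193,290), and the knob top at (317,173).
Things that could be taken for amber are the yellow block (168,186), the pink block (135,227) and the yellow parts on the posts, e.g. (152,132). I choose (164,216) because it stands on the wooden rack.

```bash
python3 - <<'E'
from h import *
T,S=load('top0'),load('side0')
for n,a,b in(('amber',(164,216),(193,290)),('blue',(182,215),(207,278)),('green',(199,213),(219,265)),('knob',(357,211),(317,173)),):
    print(n,tri((T,a),(S,b)))
def blob(c,lo,hi,roi):
    x,y,w,h=roi; f=cv2.cvtColor(c['frame'],cv2.COLOR_RGB2HSV)[y:y+h,x:x+w]
    m=cv2.inRange(f,lo,hi); v,u=np.nonzero(m); return (u.mean()+x,v.mean()+y,len(u)) if len(u) else None
for n,c,roi in(('T',T,(300,190,80,60)),('S',S,(285,165,60,60))):
    print(n,'red',blob(c,(0,150,80),(6,255,255),roi),'orange',blob(c,(9,150,100),(22,255,255),roi))
a=cv2.resize(T['frame'][190:250,140:220],(0,0),fx=5,fy=5,interpolation=2)
b=cv2.resize(T['frame'][190:250,300:380],(0,0),fx=5,fy=5,interpolation=2)
c=cv2.resize(S['frame'][250:310,170:250],(0,0),fx=5,fy=5,interpolation=2)
d=cv2.resize(S['frame'][160:220,280:360],(0,0),fx=5,fy=5,interpolation=2)
cv2.imwrite('pics/crop0.png',np.vstack([np.hstack([a,b]),np.hstack([c,d])])[:,:,::-1])
E
```

```text
amber (array([0.59658795, 0.33737219, 0.02619482]), [0.0007639205317094732, 0.0007639205317097915])
blue (array([0.59913763, 0.28285915, 0.02283829]), [0.0007813533131098577, 0.0007813533131099373])
green (array([0.60381736, 0.22989948, 0.02619699]), [0.0007382229930824114, 0.0007382229930821739])
knob (array([ 0.5908109 , -0.24725425,  0.0840732 ]), [0.0004477994881841876, 0.00044779948818399884])
T red (np.float64(356.6666666666667), np.float64(219.66666666666666), 9) orange (np.float64(333.77777777777777), np.float64(220.44444444444446), 9)
S red (np.float64(322.0), np.float64(179.0), 7) orange (np.float64(309.6666666666667), np.float64(199.33333333333334), 3)
```

View pics/crop0.png

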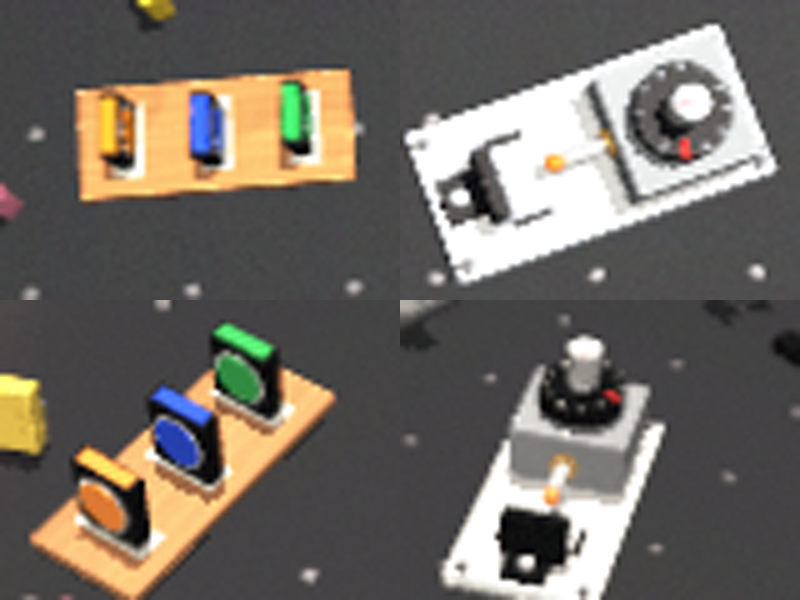

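The crop confirms amber: left filter in the rack, with an orange stripe and disc. Next I look at the mount from above with the wrist camera.

```bash
python3 -m crank '[[[45,-17.5,-4,-1.6],[45,-17.5,-4,-1.6],[45,-17.5,-4,-1.6],[45,-17.5,-4,-1.6],[45,-17.5,-4,-1.6],[45,-17.5,-4,-1.6],[45,-17.5,-4,-1.6],[45,-17.5,-4,-1.6],[45,-17.5,-4,-1.6],[45,-17.5,-4,-1.6],[45,-17.5,-4,-1.6],[45,-17.5,-4,-1.6]]]'
python3 -m crank '[[[0,0,0,0],[0,0,0,0],[0,0,0,0]]]'
python3 -c "
from h import *
c=snap('wrist','wm1');print(ray(c,(280,210)))"
```

```text
time_s: 1.35
tcp_pos: [0.551, -0.199, 0.2957]
ee_rot: [0.562, 0.827, -0.0, -0.001]
contact_force: [-0.2, 0.7, 0.3]
grip_width: 0.0854
grasp_force: 0.0
time_s: 1.65
tcp_pos: [0.55, -0.201, 0.2963]
ee_rot: [0.564, 0.826, -0.0, -0.0]
contact_force: [-0.3, 0.2, 1.3]
grip_width: 0.0853
grasp_force: 0.0
(array([ 0.52108678, -0.12615507,  0.41206131]), array([ 0.12077703, -0.30285315, -0.94535331]))
```

View pics/wm1.png

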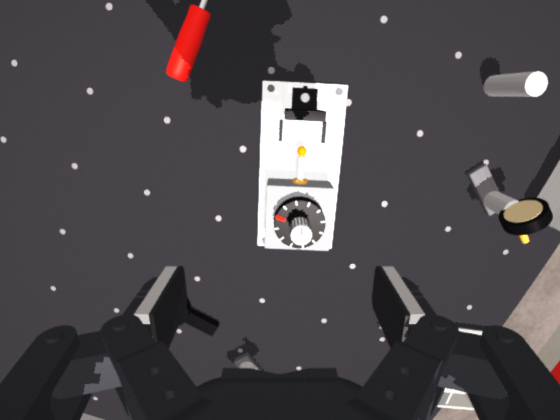

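The wrist view shows the mount: plate corners near (265,82), (348,86), (332,249) and (259,245), ball (302,152), knob top (302,231), red mark (280,218). I'll take a second view, lower and to the side.

```bash
python3 -m crank '[[[3,7,7,0],[3,7,7,0],[3,7,7,0],[3,7,7,0],[3,7,7,0],[3,7,7,0]]]'
python3 - <<'E'
from h import *
c=snap('wrist','wm2')
for t in('wm1','wm2'):
    c=load(t); f=c['frame']; hsv=cv2.cvtColor(f,cv2.COLOR_RGB2HSV)
    m=cv2.inRange(hsv,(0,0,175),(180,40,255)); m=cv2.morphologyEx(m,cv2.MORPH_CLOSE,np.ones((9,9)))
    n,l,s,ce=cv2.connectedComponentsWithStats(m); 
    k=[i for i in range(1,n) if s[i,4]>3000]; print(t,[(s[i],ce[i]) for i in k])
    om=cv2.inRange(hsv,(8,150,120),(25,255,255)); n2,l2,s2,c2=cv2.connectedComponentsWithStats(om); print('orange',[(c2[i].round(1),s2[i,4]) for i in range(1,n2) if s2[i,4]>15])
    rm=cv2.inRange(hsv,(0,170,80),(6,255,255)); n2,l2,s2,c2=cv2.connectedComponentsWithStats(rm); print('red',[(c2[i].round(1),s2[i,4]) for i in range(1,n2) if s2[i,4]>8])
a,b=load('wm1')['frame'],load('wm2')['frame']
cv2.imwrite('pics/c1.png',cv2.resize(a[70:260,240:370],(0,0),fx=3,fy=3,interpolation=2)[:,:,::-1])
cv2.imwrite('pics/wm12.png',np.hstack([cv2.resize(a[70:260,235:365],(390,570),interpolation=2),cv2.resize(b,(0,0),fx=.73,fy=.73)[:570] if 0 else cv2.copyMakeBorder(cv2.resize(b,(400,300)),0,270,0,0,0)])[:,:,::-1])
E
```

```text
time_s: 2.3
tcp_pos: [0.6047, -0.1481, 0.2281]
ee_rot: [0.563, 0.826, 0.0, 0.001]
contact_force: [-1.1, 0.3, 0.7]
grip_width: 0.085
grasp_force: 0.0
wm1 [(array([  257,    81,    95,   170, 11456], dtype=int32), array([299.96927374, 161.19273743]))]
orange [(array([300.4, 149.8]), np.int32(25)), (array([299.6, 181.4]), np.int32(45)), (array([523.1, 238.2]), np.int32(37))]
red [(array([187.8,  42.8]), np.int32(1747)), (array([279.5, 217.6]), np.int32(46)), (array([556.3, 372.5]), np.int32(118))]
wm2 [(array([  189,   108,   107,   199, 12891], dtype=int32), array([239.09735474, 194.84252579]))]
orange [(array([235.5, 189.6]), np.int32(67)), (array([234.8, 224.5]), np.int32(80)), (array([495.2, 296.6]), np.int32(50))]
red [(array([98.8, 66. ]), np.int32(2478)), (array([206.6, 270.9]), np.int32(66)), (array([557.4, 377. ]), np.int32(49))]
```

View pics/wm12.png

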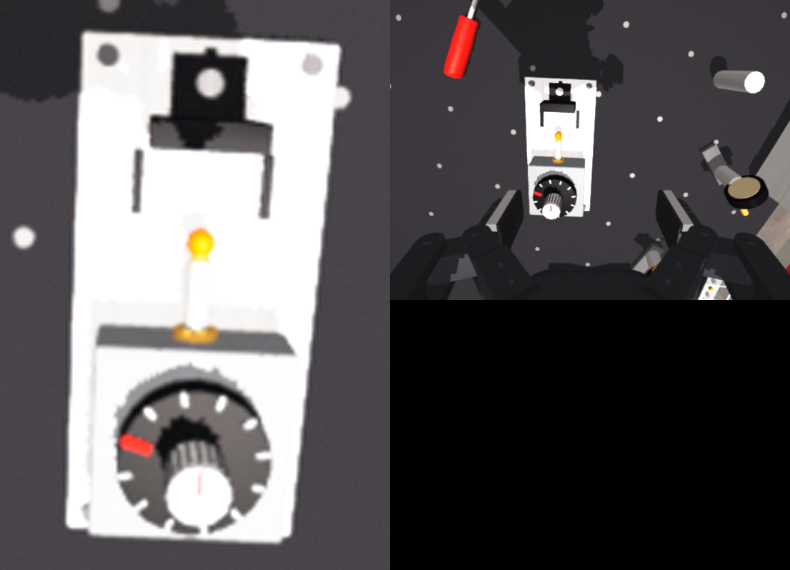

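The left crop (3x, origin 235,70) shows the plate, the nest strips, the ball and the knob top with a red index line. The right half shows the second view. I'll compute the mount frame from both.

```bash
python3 - <<'E'
from h import *
P={}
for t in('wm1','wm2'):
    c=load(t); hsv=cv2.cvtColor(c['frame'],cv2.COLOR_RGB2HSV)
    m=cv2.inRange(hsv,(0,0,175),(180,40,255)); m=cv2.morphologyEx(m,cv2.MORPH_CLOSE,np.ones((9,9)))
    m=cv2.morphologyEx(m,cv2.MORPH_OPEN,np.ones((9,9)))
    cs=max(cv2.findContours(m,0,1)[0],key=cv2.contourArea)[:,0].astype(float)
    # edges on plate plane: project contour to z=.01
    W=np.array([onz(c,p,.010)[:2] for p in cs])
    hull=cv2.approxPolyDP(cs.astype(np.float32).reshape(-1,1,2),3,True)[:,0]; 
    print(t,[(p.tolist(),onz(c,p,.01)[:2].round(4).tolist()) for p in hull])
    # knob top: bright small disc; print white blobs near knob
    m=cv2.inRange(hsv,(0,0,215),(180,30,255)); m[:225]=0 if t=='wm1' else m[:225]
    x=slice(285,325) if t=='wm1' else slice(210,250)
    g=cv2.cvtColor(c['frame'],cv2.COLOR_RGB2GRAY)
    r=(230,270) if t=='wm2' else (285,325)
    y0=265 if t=='wm2' else 215
    sub=g[y0:y0+45,r[0]-20:r[0]+25]; 
    cc=cv2.HoughCircles(cv2.resize(sub,None,fx=4,fy=4,interpolation=2),cv2.HOUGH_GRADIENT,1,40,param1=120,param2=14,minRadius=30,maxRadius=62); print('circ',None if cc is None else [(u/4+r[0]-20,v/4+y0,q/4) for u,v,q in cc[0][:4]])
a,b=load('wm1'),load('wm2')
print('ball',tri((a,(300.8,150.8)),(b,(235.5,189.6))),'mark',tri((a,(279.5,217.6)),(b,(206.6,270.9))))
cv2.imwrite('pics/wm2c.png',cv2.resize(b['frame'][95:325,165:325],(0,0),fx=2.6,fy=2.6,interpolation=2)[:,:,::-1])
E
```

```text
wm1 [([263.0, 81.0], [0.4965, -0.1149]), ([257.0, 244.0], [0.5613, -0.3113]), ([327.0, 250.0], [0.6527, -0.2852]), ([332.0, 240.0], [0.653, -0.2692]), ([347.0, 85.0], [0.589, -0.0832]), ([301.0, 83.0], [0.5384, -0.101]), ([301.0, 99.0], [0.5452, -0.1175]), ([316.0, 99.0], [0.5616, -0.1111]), ([317.0, 109.0], [0.5672, -0.1211]), ([325.0, 111.0], [0.5769, -0.1197]), ([324.0, 121.0], [0.5805, -0.1309]), ([284.0, 118.0], [0.5346, -0.1451]), ([284.0, 108.0], [0.5303, -0.1344]), ([291.0, 106.0], [0.5372, -0.1292]), ([291.0, 82.0], [0.5271, -0.1042])]
circ [(np.float32(300.375), np.float32(235.375), np.float32(10.025)), (np.float32(287.125), np.float32(223.875), np.float32(13.7))]
wm2 [([189.0, 108.0], [0.4967, -0.1141]), ([192.0, 219.0], [0.5334, -0.2252]), ([273.0, 222.0], [0.6171, -0.1962]), ([272.0, 235.0], [0.6216, -0.211]), ([242.0, 234.0], [0.5903, -0.222]), ([242.0, 242.0], [0.5935, -0.2311]), ([255.0, 251.0], [0.6108, -0.2363]), ([256.0, 263.0], [0.6171, -0.2501]), ([261.0, 264.0], [0.6228, -0.2492]), ([260.0, 285.0], [0.6314, -0.2756]), ([253.0, 287.0], [0.6247, -0.2812]), ([253.0
[... 173 characters left out ...]
4]), ([253.0, 111.0], [0.5567, -0.0941]), ([253.0, 139.0], [0.5661, -0.1199]), ([260.0, 142.0], [0.5737, -0.1201]), ([257.0, 158.0], [0.5765, -0.1365]), ([209.0, 155.0], [0.5296, -0.1515]), ([209.0, 144.0], [0.5261, -0.1408]), ([222.0, 138.0], [0.5365, -0.1303]), ([222.0, 110.0], [0.5278, -0.1043])]
circ [(np.float32(225.625), np.float32(294.375), np.float32(12.85)), (np.float32(229.375), np.float32(278.875), np.float32(8.675)), (np.float32(244.125), np.float32(284.875), np.float32(10.8))]
ball (array([ 0.56711321, -0.17293268,  0.02076419]), [0.00018839255413667793, 0.00018839255413685148]) mark (array([ 0.56847258, -0.24608418,  0.06534683]), [0.0003553238912463323, 0.0003553238912464151])
```

View pics/wm2c.png

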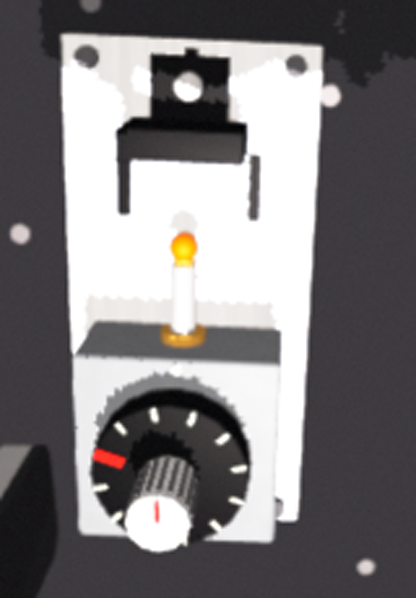

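Heights check out: mark z is 0.065 against an expected 0.066, and the ball and corners agree with the 100 mm plate width. Mount yaw is π/2+0.327 and the nest is at about (0.562,-0.155). Next is the rack, seen from two wrist places.

```bash
python3 -c "
from h import *
a,b=load('wm1'),load('wm2')
print('knob',tri((a,(301.3,235)),(b,(225.4,296.2))))"
python3 -m crank '[[[51,20,0,0.3],[51,20,0,0.3],[51,20,0,0.3],[51,20,0,0.3],[51,20,0,0.3],[51,20,0,0.3],[51,20,0,0.3],[51,20,0,0.3],[51,20,0,0.3],[51,20,0,0.3],[51,20,0,0.3],[51,20,0,0.3]]]'
python3 -m crank '[[[0,0,0,0],[0,0,0,0],[0,0,0,0]]]' >/dev/null
python3 -c "
from h import *
snap('wrist','wr1')"
python3 -m crank '[[[-5,0,5,0],[-5,0,5,0],[-5,0,5,0],[-5,0,5,0],[-5,0,5,0]]]'
cat > r.py <<'E'
from h import *
C=[load('wr1'),load('wr2')]
R={'amber':((9,120,90),(22,255,255)),'blue':((108,120,60),(128,255,255)),'green':((50,120,60),(80,255,255))}
for n,(lo,hi) in R.items():
    for c in C:
        m=cv2.inRange(cv2.cvtColor(c['frame'],cv2.COLOR_RGB2HSV),lo,hi); k,l,s,ce=cv2.connectedComponentsWithStats(m)
        o=[]
        for i in sorted(range(1,k),key=lambda i:-s[i,4])[:3]:
            if s[i,4]<60: continue
            b=cv2.boxPoints(cv2.minAreaRect(np.argwhere(l==i)[:,::-1].astype(np.float32)))
            o.append((s[i,4].item(),ce[i].round(1).tolist(),b.round(0).tolist()))
        print(n,o)
E
python3 - <<'E'
from h import *
snap('wrist','wr2'); exec(open('r.py').read())
cv2.imwrite('pics/wr12.png',np.hstack([C[0]['frame'][:,80:480],C[1]['frame'][:,80:480]])[:,:,::-1])
E
```

```text
knob (array([ 0.59235147, -0.24496663,  0.09649577]), [0.00011829068832865337, 0.00011829068832857828])
time_s: 3.55
tcp_pos: [0.6027, 0.4069, 0.2268]
ee_rot: [0.678, 0.735, 0.002, -0.001]
contact_force: [1.0, 0.1, -0.3]
grip_width: 0.0853
grasp_force: 0.0
time_s: 4.4
tcp_pos: [0.6086, 0.3519, 0.1782]
ee_rot: [0.68, 0.733, 0.002, 0.0]
contact_force: [1.1, 0.1, -0.1]
grip_width: 0.0853
grasp_force: 0.0
amber [(262, [266.9, 229.0], [[253.0, 224.0], [281.0, 224.0], [281.0, 235.0], [253.0, 235.0]]), (167, [259.0, 217.4], [[243.0, 214.0], [280.0, 214.0], [280.0, 223.0], [243.0, 223.0]]), (140, [256.8, 262.6], [[241.0, 261.0], [277.0, 258.0], [277.0, 268.0], [242.0, 271.0]])]
amber [(297, [263.1, 199.7], [[246.0, 195.0], [280.0, 195.0], [280.0, 205.0], [246.0, 205.0]]), (259, [255.7, 187.4], [[235.0, 183.0], [280.0, 183.0], [280.0, 196.0], [235.0, 196.0]]), (251, [251.9, 243.2], [[232.0, 240.0], [276.0, 237.0], [277.0, 250.0], [233.0, 253.0]])]
blue [(321, [263.8, 276.1], [[251.0, 269.0], [277.0, 269.0], [277.0, 283.0], [251.0, 283.0]]), (61, [262.0, 290.7], [[245.0, 296.0], [245.0, 288.0], [280.0, 289.0], [280.0, 297.0]])]
blue [(425, [259.6, 258.4], [[244.0, 251.0], [275.0, 251.0], [275.0, 266.0], [244.0, 266.0]]), (70, [256.4, 275.2], [[237.0, 282.0], [237.0, 272.0], [279.0, 273.0], [279.0, 283.0]])]
green [(330, [266.9, 318.3], [[255.0, 310.0], [279.0, 310.0], [279.0, 326.0], [255.0, 326.0]]), (286, [266.3, 336.9], [[250.0, 333.0], [282.0, 333.0], [282.0, 341.0], [250.0, 341.0]])]
green [(458, [263.1, 310.1], [[249.0, 300.0], [278.0, 300.0], [278.0, 319.0], [249.0, 319.0]]), (404, [262.6, 331.7], [[243.0, 327.0], [282.0, 327.0], [282.0, 337.0], [243.0, 337.0]])]
```

View pics/wr12.png

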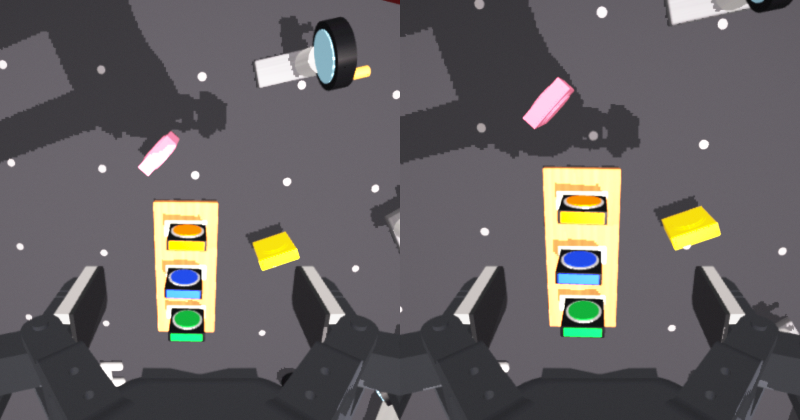

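Both wrist views show the rack with amber on the far side: its stripe is at about (267,243) in wr1 and (263,214) in wr2. The yellow and pink blocks lie outside the rack.

```bash
python3 - <<'E'
from h import *
C=[load('wr1'),load('wr2')]
def comp(c,lo,hi,near):
    m=cv2.inRange(cv2.cvtColor(c['frame'],cv2.COLOR_RGB2HSV),lo,hi);k,l,s,ce=cv2.connectedComponentsWithStats(m)
    i=min([i for i in range(1,k) if s[i,4]>60],key=lambda i:np.hypot(*(ce[i]-near)))
    r=cv2.minAreaRect(np.argwhere(l==i)[:,::-1].astype(np.float32)); return s[i],ce[i],r
for c,n in zip(C,((267,243),(263,214))): print(cv2.cvtColor(c['frame'],cv2.COLOR_RGB2HSV)[n[1]-8:n[1]+10:3,n[0]].tolist())
q={}
for n,lo,hi,ps in(('amber',(17,200,215),(26,255,255),((267,243),(263,214))),('green',(50,120,60),(80,255,255),((266,337),(262,331))),('blue',(100,120,60),(128,255,255),((264,290),(260,275)))):
    r=[comp(c,lo,hi,np.array(p)) for c,p in zip(C,ps)]
    x,e=tri(*[(c,k[1]) for c,k in zip(C,r)]); q[n]=x; print(n,x.round(4),np.round(e,4),[k[0].tolist() for k in r],[onz(c,k[1],.053)[:2].round(4).tolist() for c,k in zip(C,r)])
    for c,k in zip(C,r):
        x0,y0,w,h,_=k[0]; A,B=onz(c,(x0,y0+h/2),.053),onz(c,(x0+w,y0+h/2),.053); print('  ',A[:2].round(4),B[:2].round(4),np.linalg.norm(B-A).round(4))
d=q['amber']-q['green'];print('row angle',np.arctan2(d[1],d[0]),np.hypot(*d[:2]))
E
```

```text
[[30, 143, 255], [8, 9, 120], [27, 185, 255], [30, 235, 255], [30, 241, 255], [29, 163, 255]]
[[30, 68, 255], [10, 12, 123], [27, 207, 255], [30, 207, 255], [30, 205, 255], [30, 209, 255]]
amber [0.596  0.3491 0.0297] [0. 0.] [[254, 225, 27, 10, 216], [248, 196, 32, 9, 243]] [[0.5962, 0.3587], [0.5966, 0.3563]]
   [0.5839 0.3576] [0.6096 0.3595] 0.0258
   [0.5849 0.3553] [0.6095 0.3571] 0.0247
green [0.6031 0.232  0.0516] [0.0001 0.0001] [[250, 333, 33, 9, 286], [243, 327, 40, 11, 404]] [[0.603, 0.2331], [0.6033, 0.2332]]
   [0.5854 0.2309] [0.6212 0.2336] 0.0359
   [0.5857 0.231 ] [0.6215 0.2337] 0.0359
blue [0.5945 0.2848 0.0443] [0.0001 0.0001] [[245, 289, 36, 9, 84], [237, 273, 43, 11, 133]] [[0.5945, 0.2905], [0.5948, 0.29]]
   [0.578  0.2864] [0.6149 0.2892] 0.037
   [0.5787 0.2861] [0.6146 0.2889] 0.0361
row angle 1.631685605548165 0.11725888725106853
```

```bash
python3 - <<'E'
from h import *
C=[load('wr1'),load('wr2')];r=[]
for c,y,x in zip(C,(236,206),(240,235)):
    f=cv2.cvtColor(c['frame'],cv2.COLOR_RGB2HSV); m=cv2.inRange(f,(26,140,200),(34,255,255)); m[:y]=0;m[y+22:]=0;m[:,:x]=0;m[:,x+55:]=0
    k,l,s,ce=cv2.connectedComponentsWithStats(m); i=1+np.argmax(s[1:,4]); r.append((s[i],ce[i])); print(s[i],ce[i])
    x0,y0,w,h,_=s[i]; A,B=onz(c,(x0-.5,ce[i][1]),.053),onz(c,(x0+w-.5,ce[i][1]),.053); print(A[:2],B[:2],((A+B)/2)[:2],np.linalg.norm(A-B))
print(tri(*[(c,k[1]) for c,k in zip(C,r)]),[onz(c,k[1],.053)[:2] for c,k in zip(C,r)])
print(robot.state()['tcp_pos'])
E
```

```text
[249 241  36  10 334] [265.99401198 245.58083832]
[0.5793228  0.34085016] [0.61421359 0.34340726] [0.5967682  0.34212871] 0.03498436501883052
[240 212  44  13 511] [261.8590998  217.72798434]
[0.57884381 0.34066411] [0.61327789 0.34321798] [0.59606085 0.34194104] 0.034528661520625184
(array([0.59629209, 0.3414255 , 0.05156311]), [2.15271490790809e-05, 2.1527149079079016e-05]) [array([0.59628419, 0.34210148]), array([0.59635004, 0.34196553])]
[0.60851846 0.35225492 0.17823618]
```

Amber top is at (0.596,0.342), measured height 0.052 against an expected 0.053, and the pitch to green is 109 mm as given. I approach with the jaws partly closed to clear the yellow block, stopping just above first.

```bash
python3 -m crank '[[[-1.3,-1.3,0,0.01],[-1.3,-1.3,3,0.01],[-1.3,-1.3,7,0.01],[-1.3,-1.3,8,0.01],[-1.3,-1.3,8,0.01],[-1.3,-1.3,8,0.01],[-1.3,-1.3,8,0.01]]]' 90
python3 - <<'E'
from h import *
snap('wrist','wr3')
E
```

```text
time_s: 5.15
tcp_pos: [0.5971, 0.3381, 0.0988]
ee_rot: [0.684, 0.73, 0.002, 0.001]
contact_force: [0.1, -0.2, -0.3]
grip_width: 0.0551
grasp_force: 0.0
```

View pics/wr3.png

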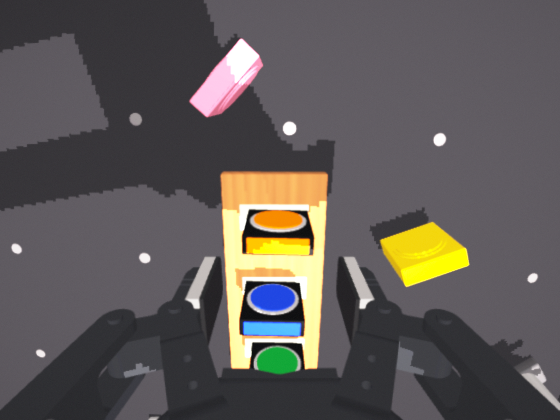

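The filter stripe at (278,244) is centred between the fingers (about x=280), and the yellow block is clear. Descend and grip.

```bash
python3 -c "
from h import *
c=load('wr3');print(onz(c,(278.5,244),.053),onz(c,(247,242),.053),onz(c,(311,246),.053))"
python3 -m crank '[[[0,0,2,0],[0,0,4,0],[0,0,4.3,0],[0,0,4.3,0],[0,0,4.3,0]]]'
python3 -m crank '[[[0,0,0,0],[0,0,0,0],[0,0,0,0],[0,0,0,0],[0,0,0,0],[0,0,0,0]]]' 255
```

```text
[0.59683269 0.34328111 0.053     ] [0.57979268 0.34336776 0.053     ] [0.61450306 0.3432006  0.053     ]
time_s: 5.7
tcp_pos: [0.5966, 0.3377, 0.0549]
ee_rot: [0.684, 0.73, 0.001, 0.001]
contact_force: [0.5, -0.4, -0.1]
grip_width: 0.0553
grasp_force: 0.0
time_s: 6.3
tcp_pos: [0.5969, 0.3377, 0.0552]
ee_rot: [0.684, 0.73, 0.002, 0.001]
contact_force: [-0.2, 0.0, 6.1]
grip_width: 0.0389
grasp_force: 60.9
```

```bash
python3 -m crank '[[[0,0,-2,0],[0,0,-5,0],[0,0,-9,0],[-2,0,-12,0],[-6,-1,-12,-0.05],[-10.5,-2,-12,-0.1],[-15,-3,-12,-0.15],[-19.5,-4,-12,-0.2],[-24,-5,-12,-0.26],[-28.5,-6,-12,-0.26],[-33,-6.6,-12,-0.26],[-37,-6.6,-12,-0.26]]]'
python3 -m crank '[[[0,0,0,0]]]'
python3 -c "
from h import *
s=robot.state();psi=2*np.arctan2(s['ee_rot'][1],s['ee_rot'][0]);d=np.array([.5633,-.1591])-s['tcp_pos'][:2]
print(s['tcp_pos'],psi,'need x,y',[np.cos(psi),np.sin(psi)]@d,[np.sin(psi),-np.cos(psi)]@d,'tw',psi-1.898)"
```

```text
time_s: 7.5
tcp_pos: [0.5529, -0.0381, 0.1737]
ee_rot: [0.584, 0.812, -0.0, -0.0]
contact_force: [1.1, 0.8, 0.1]
grip_width: 0.0387
grasp_force: 60.4
time_s: 7.6
tcp_pos: [0.5543, -0.0412, 0.1737]
ee_rot: [0.585, 0.811, -0.001, 0.001]
contact_force: [0.5, 0.6, -0.4]
grip_width: 0.0391
grasp_force: 60.4
[ 0.5542668  -0.04119903  0.17374487] 1.8906731961732381 need x,y -0.11476082966664349 -0.028498940614239427 tw -0.007326803826761763
```

```bash
python3 -m crank '[[[-3,-1,0,0],[-7,-2,0,0],[-11,-2.8,0,0],[-11.4,-2.8,2,0],[-11.4,-2.8,4,0],[-11.4,-2.8,5,0],[-11.4,-2.8,5,0],[-11.4,-2.8,5,0],[-11.4,-2.8,5,0]]]'
python3 -c "
from h import *
s=robot.state();psi=2*np.arctan2(s['ee_rot'][1],s['ee_rot'][0]);d=np.array([.5633,-.1591])-s['tcp_pos'][:2]
print(s['tcp_pos'],psi,'need x,y',[np.cos(psi),np.sin(psi)]@d,[np.sin(psi),-np.cos(psi)]@d,'tw',psi-1.898)
c=snap('wrist','wn1')"
```

```text
time_s: 8.5
tcp_pos: [0.5645, -0.1529, 0.1245]
ee_rot: [0.583, 0.812, 0.0, 0.001]
contact_force: [-0.6, 0.2, -0.8]
grip_width: 0.0391
grasp_force: 60.4
[ 0.56450983 -0.15291761  0.12448259] 1.89661862310217 need x,y -0.0054698646800486065 -0.00312508665652337 tw -0.0013813768978299112
```

View pics/wn1.png

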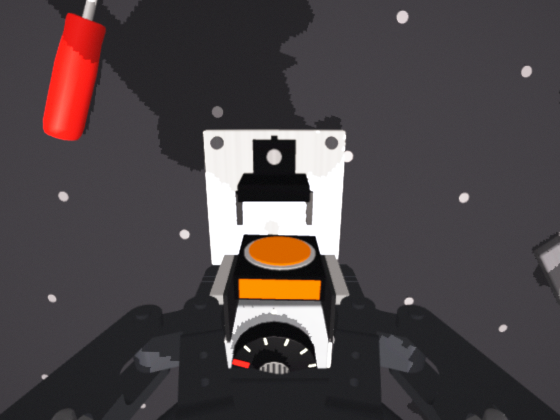

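The view shows the filter held square at (280,268). The strips near columns 240 and 310 sit slightly to the left, which agrees with the computed −3 mm in y. I'll check with rays.

```bash
python3 - <<'E'
from h import *
c=load('wn1');s=robot.state();o=s['tcp_pos'];p=2*np.arctan2(s['ee_rot'][1],s['ee_rot'][0]);M=np.array([[np.cos(p),np.sin(p)],[np.sin(p),-np.cos(p)]])
zt=o[2]-.0552+.053
g=cv2.cvtColor(c['frame'],cv2.COLOR_RGB2GRAY).astype(int)
for v in(210,216,220): print(v,[u for u in range(228,325) if g[v,u]<110])
h=cv2.cvtColor(c['frame'],cv2.COLOR_RGB2HSV);m=cv2.inRange(h,(12,150,150),(26,255,255));m[:276]=0;vv,uu=np.nonzero(m);print(uu.min(),uu.max(),vv.min(),vv.max())
f=lambda uv,z:(M@(onz(c,uv,z)[:2]-o[:2])*1000).round(1)
print('stripe',f((uu.min(),(vv.min()+vv.max())/2),zt),f((uu.max()+1,(vv.min()+vv.max())/2),zt))
print('strip inner L/R',f((242.5,215),.013),f((306.5,215),.013),'fence top face edge',f((274,200),.044),f((274,180),.044),'strip end',f((240,224),.012))
E
```

```text
210 [237, 238, 239, 240, 241]
216 [237, 238, 239, 240, 241, 307, 309]
220 [237, 238, 239, 240, 241, 306, 307, 308, 309, 310]
239 320 279 299
stripe [  4.9 -16.4] [ 4.9 17.7]
strip inner L/R [ -2.1 -26.6] [-2.1 20.7] fence top face edge [19.2 -2.8] [32.1 -2.7] strip end [ -9.6 -28.8]
```

```bash
python3 - <<'E'
from h import *
xm=np.array([-.320,.947]);ym=np.array([-.947,-.320]);C0=np.array([.5763,-.1974])
f=lambda c,uv,z:((np.array([xm,ym])@(onz(c,uv,z)[:2]-C0))*1000).round(1)
a,b,n=load('wm1'),load('wm2'),load('wn1')
for c,us,rs in((a,(280,281,322,323),(115,150)),(b,(212,213,262,263),(140,190)),(n,(239,308),(185,235))):
    g=cv2.cvtColor(c['frame'],cv2.COLOR_RGB2GRAY).astype(int)
    for u in us: print(u,rs[0],g[rs[0]:rs[1],u].tolist())
print('a near ends',f(a,(280.3,140.7),.0125),f(a,(323,142.3),.0125))
B=lambda x,y:(165+x/2.6,95+y/2.6)
print('b near ends',f(b,B(124,213),.0125),f(b,B(254,219),.0125),'fence front top',f(b,B(185,160),.044),'a',f(a,(305.3,120.5),.044))
print('n near end',f(n,(240,224),.0125),'plate end n',f(n,(275,131),.01),f(n,(205,131),.01),f(n,(345,131),.01),'a',f(a,(305,83),.01),'b',f(b,B(190,38),.01))
E
```

```text
280 115 [255, 255, 255, 252, 216, 124, 107, 108, 106, 101, 100, 101, 103, 101, 101, 101, 99, 99, 100, 98, 97, 98, 99, 98, 99, 138, 251, 255, 255, 255, 255, 255, 255, 255, 255]
281 115 [255, 255, 255, 251, 205, 108, 91, 92, 97, 100, 99, 102, 99, 105, 113, 114, 116, 121, 131, 132, 133, 137, 144, 154, 154, 178, 252, 255, 255, 255, 255, 255, 255, 255, 255]
322 115 [81, 85, 87, 92, 96, 103, 154, 230, 215, 224, 240, 235, 193, 179, 166, 164, 160, 154, 150, 131, 108, 103, 111, 118, 105, 104, 108, 146, 251, 255, 255, 255, 255, 255, 255]
323 115 [78, 84, 89, 92, 95, 100, 102, 108, 96, 103, 114, 111, 98, 98, 99, 102, 100, 100, 98, 98, 100, 101, 102, 101, 104, 104, 103, 139, 249, 255, 255, 255, 255, 255, 255]
212 140 [243, 234, 167, 71, 20, 16, 31, 48, 50, 49, 51, 51, 52, 53, 52, 53, 47, 49, 53, 54, 54, 54, 53, 55, 56, 55, 54, 55, 55, 55, 54, 54, 55, 55, 53, 55, 64, 161, 254, 255, 255, 255, 255, 255, 255, 255, 255, 255, 255, 255]
213 140 [228, 190, 65, 13, 14, 22, 33, 49, 52, 51, 51, 51, 52, 54, 53, 52, 49, 48, 53, 54, 53, 52, 53, 53, 54, 55, 56, 54, 53, 56, 56, 58, 59, 58, 56, 57, 66, 167, 254,
[... 515 characters left out ...]
5, 255, 255]
239 185 [13, 14, 15, 16, 15, 13, 15, 13, 14, 14, 16, 12, 15, 16, 12, 15, 23, 59, 76, 78, 78, 76, 78, 78, 77, 76, 75, 76, 76, 75, 75, 74, 76, 74, 75, 72, 72, 73, 74, 104, 238, 255, 255, 255, 255, 255, 255, 255, 255, 255]
308 185 [41, 30, 28, 30, 24, 18, 15, 16, 17, 17, 19, 19, 17, 18, 17, 21, 37, 87, 110, 112, 114, 113, 113, 113, 112, 112, 113, 111, 111, 110, 110, 110, 110, 108, 109, 108, 108, 109, 107, 132, 243, 255, 255, 255, 255, 255, 255, 255, 255, 255]
a near ends [36.1 25.9] [ 36.6 -25.8]
b near ends [36.2 25.6] [ 36.1 -26.4] fence front top [64.2 -2.5] a [63.2 -0.1]
n near end [36.4 25.7] plate end n [104.3  -0.6] [104.4  47.8] [104.4 -49.1] a [103.7   0.4] b [104.7   0.3]
```

All views agree: the plate end is at 104 mm, the strips start at about 37 mm and the fence is at about 63 mm. Aim for x≈46.5 by moving −4.4, −3.4 mm in tool x, y, then lower.

```bash
python3 -m crank '[[[-0.44,-0.34,0,0],[-0.44,-0.34,2,0],[-0.44,-0.34,4,0],[-0.44,-0.34,5.5,0],[-0.44,-0.34,6.3,0],[-0.44,-0.34,6.5,0],[-0.44,-0.34,6.5,0],[-0.44,-0.34,6.5,0]]]'
python3 -m crank '[[[0,0,0.05,0],[0,0,0.1,0],[0,0,0.15,0],[0,0,0.15,0]]]'
```

```text
time_s: 9.35
tcp_pos: [0.5625, -0.1588, 0.0592]
ee_rot: [0.583, 0.812, 0.0, 0.001]
contact_force: [-0.2, -0.5, -0.4]
grip_width: 0.0388
grasp_force: 60.4
time_s: 9.75
tcp_pos: [0.5621, -0.1585, 0.0572]
ee_rot: [0.583, 0.812, 0.0, 0.0]
contact_force: [-0.0, 0.3, 1.6]
grip_width: 0.0383
grasp_force: 60.7
```

```bash
python3 -m crank '[[[0,0,0.05,0],[0,0,0.05,0],[0,0,0.05,0]]]'
python3 -m crank '[[[0,0,0,0],[0,0,0,0],[0,0,0,0]]]' 90
python3 -m crank '[[[0,0,-1,0],[0,0,-3,0],[0,0,-6,0],[0,0,-9,0],[0,0,-11,0],[0,0,-11,0],[0,0,-11,0]]]' | head -2
python3 -c "
from h import *
snap('wrist','wn2')"
```

```text
time_s: 10.05
tcp_pos: [0.5621, -0.1586, 0.0572]
ee_rot: [0.583, 0.812, 0.0, 0.0]
contact_force: [-1.3, 0.6, 6.0]
grip_width: 0.0387
grasp_force: 61.3
time_s: 10.35
tcp_pos: [0.5618, -0.1584, 0.0561]
ee_rot: [0.583, 0.812, -0.0, -0.0]
contact_force: [0.1, -0.0, 0.6]
grip_width: 0.0555
grasp_force: 0.0
time_s: 11.05
tcp_pos: [0.562, -0.1584, 0.1667]
```

View pics/wn2.png

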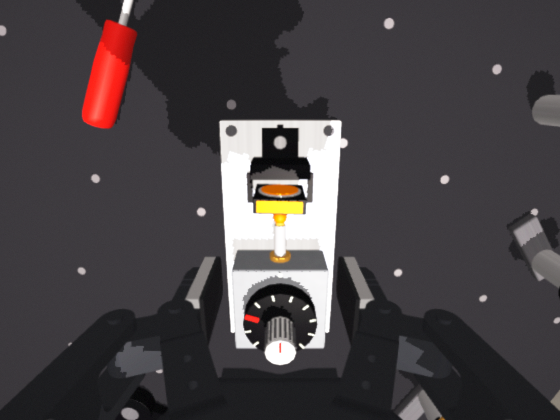

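The filter stands upright in the nest at (280,200), between the strips, let go of, and the pusher is not touching it. The knob top is at (280,351). Next, some numbers for the knob.

```bash
python3 - <<'E'
from h import *
c=load('wn2');s=robot.state();o=s['tcp_pos'];p=2*np.arctan2(s['ee_rot'][1],s['ee_rot'][0]);M=np.array([[np.cos(p),np.sin(p)],[np.sin(p),-np.cos(p)]])
f=lambda uv,z:((M@(onz(c,uv,z)[:2]-o[:2]))*1000).round(1)
g=cv2.cvtColor(c['frame'],cv2.COLOR_RGB2GRAY)
sub=cv2.resize(g[330:372,255:305],None,fx=4,fy=4,interpolation=2)
cc=cv2.HoughCircles(sub,cv2.HOUGH_GRADIENT,1,60,param1=120,param2=12,minRadius=40,maxRadius=75);cc=[(u/4+255,v/4+330,r/4) for u,v,r in cc[0][:3]];print(cc)
m=cv2.inRange(g,225,255)[335:370,262:300];v,u=np.nonzero(m);print('bright',u.mean()+262,v.mean()+335,len(u))
print('knob tool mm',f((280,351.5),.0965), 'abs',onz(c,(280,351.5),.0965),'by estimate',M@(np.array([.5922,-.2448])-o[:2])*1000, o[2],p)
xm=np.array([-.320,.947]);ym=np.array([-.947,-.320]);C0=np.array([.5763,-.1974])
print('filter mount mm',np.array([xm,ym])@(onz(c,(280,207.5),.055)[:2]-C0)*1000,s['q'][5],s['ft_torque'],s['tau'])
E
```

```text
[(np.float32(280.375), np.float32(346.625), np.float32(18.325)), (np.float32(261.375), np.float32(333.875), np.float32(14.975))]
bright 279.8954954954955 352.3693693693694 555
knob tool mm [-90.9   1.4] abs [ 0.59174532 -0.24386227  0.0965    ] by estimate [-91.95457341   1.52478448] 0.16568457849176435 1.8958802761110642
filter mount mm [45.11041201  0.12541581] -0.7908071766102993 [-0.00442213 -0.06279153  0.03101406] [ 1.89701188e-02 -5.10961211e+01 -2.75630593e+01  1.02808353e-03
 -3.24817817e-02 -3.33020046e-05]
```

```bash
python3 -m crank '[[[-3,0.15,0,0],[-7,0.15,0,0],[-9.15,0.15,0,0],[-9.15,0.15,2,0],[-9.15,0.15,4,0],[-9.15,0.15,6,0],[-9.15,0.15,7,0],[-9.15,0.15,7,0],[-9.15,0.15,7,0]]]' 120
python3 -c "
from h import *
s=robot.state();o=s['tcp_pos'];p=2*np.arctan2(s['ee_rot'][1],s['ee_rot'][0]);M=np.array([[np.cos(p),np.sin(p)],[np.sin(p),-np.cos(p)]])
print(o,M@(np.array([.5920,-.2445])-o[:2])*1000,s['ft_torque'])"
```

```text
time_s: 12.0
tcp_pos: [0.5925, -0.2446, 0.0961]
ee_rot: [0.583, 0.812, -0.0, -0.0]
contact_force: [0.6, -0.4, 0.7]
grip_width: 0.0452
grasp_force: 0.0
[ 0.59254404 -0.24460322  0.0961473 ] [ 0.27157938 -0.48256988] [-0.02118548 -0.00094239  0.02869781]
```

Centred within 0.5 mm. Close on the knob.

```bash
python3 -m crank '[[[0,0,0,0],[0,0,0,0],[0,0,0,0],[0,0,0,0],[0,0,0,0],[0,0,0,0]]]' 255
cat > t.py <<'E'
from h import *
s=robot.state();print('T',s['ft_torque'].round(3),'tau6',s['tau'][5].round(3),'q6',s['q'][5].round(4),'dq6',s['dq'][5].round(3),'psi',(2*np.arctan2(s['ee_rot'][1],s['ee_rot'][0])).round(4))
E
python3 t.py
python3 -m crank '[[[0,0,0,0.05],[0,0,0,0.1],[0,0,0,0.15],[0,0,0,0.2]]]' | grep -E 'time|force|width'; python3 t.py
python3 -m crank '[[[0,0,0,0.05],[0,0,0,0.1],[0,0,0,0.15],[0,0,0,0.2]]]' | grep -E 'time|force|width'; python3 t.py
```

```text
time_s: 12.6
tcp_pos: [0.592, -0.2454, 0.0979]
ee_rot: [0.583, 0.812, -0.001, 0.0]
contact_force: [-5.5, -1.9, 5.1]
grip_width: 0.0201
grasp_force: 58.9
T [-0.258  0.872  0.02 ] tau6 0.041 q6 -0.8903 dq6 0.001 psi 1.896
time_s: 13.0
contact_force: [-4.1, -0.9, 6.0]
grip_width: 0.0204
grasp_force: 58.8
T [-0.199  0.814  0.105] tau6 -0.482 q6 -0.6886 dq6 0.495 psi 1.6943
time_s: 13.4
contact_force: [-4.0, -0.5, 4.7]
grip_width: 0.0204
grasp_force: 58.8
T [-0.245  0.756  0.207] tau6 -0.482 q6 -0.4885 dq6 0.496 psi 1.4943
```

```bash
python3 - <<'E'
from h import *
for n in('top','side'):
    c=snap(n,n+'1')
    for t in(n+'0',n+'1'):
        f=cv2.cvtColor(load(t)['frame'],cv2.COLOR_RGB2HSV);x,y,w,h=(345,200,25,30) if n=='top' else (300,165,40,30)
        m=cv2.inRange(f[y:y+h,x:x+w],(0,130,70),(7,255,255));v,u=np.nonzero(m);print(t,u.mean()+x if len(u) else None,v.mean()+y if len(u) else None,len(u))
E
for i in 1 2 3 4; do python3 -m crank '[[[0,0,0,0.05],[0,0,0,0.1],[0,0,0,0.15]]]' | grep -E 'time|force: \['; python3 t.py;  done
for i in 1 2 3; do python3 -m crank '[[[0,0,0,0.05],[0,0,0,0.1]]]' | grep -E 'force: \['; python3 t.py;  done
```

```text
top0 356.6666666666667 219.66666666666666 9
top1 None None 0
side0 322.0 179.0 7
side1 322.0 178.5 4
time_s: 13.8
contact_force: [-4.5, -1.1, 6.2]
T [-0.231  0.815  0.159] tau6 -0.484 q6 -0.3389 dq6 0.497 psi 1.3447
time_s: 14.1
contact_force: [-5.2, -2.1, 5.6]
T [-0.238  0.796  0.212] tau6 -0.48 q6 -0.1889 dq6 0.498 psi 1.1946
time_s: 14.4
contact_force: [-3.9, -1.8, 4.1]
T [-0.267  0.72   0.198] tau6 -0.481 q6 -0.0389 dq6 0.497 psi 1.0447
time_s: 14.7
contact_force: [-4.6, -1.9, 5.8]
T [-0.223  0.753  0.12 ] tau6 -0.482 q6 0.1111 dq6 0.495 psi 0.8947
contact_force: [-4.4, -1.7, 4.8]
T [-0.207  0.785  0.153] tau6 -0.478 q6 0.211 dq6 0.497 psi 0.7947
contact_force: [-5.3, -1.3, 5.4]
T [-0.258  0.76   0.175] tau6 -0.475 q6 0.3111 dq6 0.496 psi 0.6946
contact_force: [-3.8, -2.2, 5.5]
T [-0.254  0.704  0.139] tau6 -0.475 q6 0.4111 dq6 0.497 psi 0.5946
```

tau6 is a clean signal with a baseline of about −0.478, and the coarse mark has not moved. I go on in single rows at the same speed.

```bash
for i in 1 2 3 4 5 6; do python3 -m crank '[[[0,0,0,0.05]]]' >/dev/null; python3 t.py;  done
```

```text
T [-0.288  0.694  0.219] tau6 -0.475 q6 0.461 dq6 0.495 psi 0.5447
T [-0.251  0.711  0.211] tau6 -0.475 q6 0.511 dq6 0.497 psi 0.4947
T [-0.361  0.691  0.148] tau6 -0.475 q6 0.561 dq6 0.495 psi 0.4446
T [-0.299  0.726  0.195] tau6 -0.475 q6 0.611 dq6 0.495 psi 0.3947
T [-0.364  0.711  0.16 ] tau6 -0.475 q6 0.661 dq6 0.496 psi 0.3447
T [-0.347  0.744  0.181] tau6 -0.475 q6 0.7111 dq6 0.496 psi 0.2946
```

```bash
for i in 1 2 3 4 5; do python3 -m crank '[[[0,0,0,0.05]]]' >/dev/null; python3 t.py;  done
```

```text
T [-0.333  0.763  0.19 ] tau6 -0.475 q6 0.7611 dq6 0.498 psi 0.2447
T [-0.311  0.717  0.172] tau6 -0.475 q6 0.8111 dq6 0.497 psi 0.1947
T [-0.31   0.671  0.21 ] tau6 -0.475 q6 0.8611 dq6 0.497 psi 0.1446
T [-0.33   0.737  0.215] tau6 -0.468 q6 0.911 dq6 0.496 psi 0.0947
T [-0.406  0.674  0.245] tau6 -0.455 q6 0.9611 dq6 0.498 psi 0.0446
```

Contact was at q6≈0.89, which is 1.78 rad from the start; vision predicted about 1.75. The load shows as a slope of +0.013 per 0.05 rad, as expected. 8 N is at q6≈1.16.

```bash
for i in 1 2 3; do python3 -m crank '[[[0,0,0,0.05]]]' >/dev/null; python3 t.py;  done
```

```text
T [-0.388  0.677  0.182] tau6 -0.443 q6 1.011 dq6 0.495 psi -0.0053
T [-0.418  0.668  0.221] tau6 -0.43 q6 1.061 dq6 0.497 psi -0.0553
T [-0.34   0.741  0.264] tau6 -0.417 q6 1.111 dq6 0.496 psi -0.1052
```

```bash
python3 -m crank '[[[0,0,0,0.05]]]' >/dev/null; python3 t.py; python3 -m crank '[[[0,0,0,0],[0,0,0,0],[0,0,0,0],[0,0,0,0]]]'; python3 t.py
python3 -m crank '[[[0,0,0,0],[0,0,0,0],[0,0,0,0],[0,0,0,0]]]' 120
python3 -m crank '[[[0,0,-1,0],[0,0,-3,0],[0,0,-6,0],[0,0,-9,0],[0,0,-11,0],[0,0,-11,0],[0,0,-11,0]]]'
```

```text
T [-0.388  0.749  0.231] tau6 -0.404 q6 1.1609 dq6 0.493 psi -0.1552
time_s: 17.2
tcp_pos: [0.5924, -0.2458, 0.0979]
ee_rot: [0.997, -0.076, 0.0, 0.001]
contact_force: [-4.8, -2.5, 7.0]
grip_width: 0.0202
grasp_force: 59.1
T [-0.449  0.8    0.02 ] tau6 0.017 q6 1.1585 dq6 0.0 psi -0.153
time_s: 17.6
tcp_pos: [0.5927, -0.2444, 0.0963]
ee_rot: [0.997, -0.077, 0.0, -0.0]
contact_force: [1.1, -0.3, 0.5]
grip_width: 0.0451
grasp_force: 0.0
time_s: 18.3
tcp_pos: [0.5927, -0.2446, 0.2068]
ee_rot: [0.997, -0.077, 0.0, 0.0]
contact_force: [-0.1, -0.0, -0.4]
grip_width: 0.0452
grasp_force: 0.0
```

Check, by numbers, that the mark, the filter and the knob are where they should be.

```bash
python3 - <<'E'
from h import *
c=snap('wrist','wf');xm=np.array([-.320,.947]);ym=np.array([-.947,-.320]);C0=np.array([.5763,-.1974])
h=cv2.cvtColor(c['frame'],cv2.COLOR_RGB2HSV)
F=lambda uv,z:(np.array([xm,ym])@(onz(c,uv,z)[:2]-C0)*1000).round(1).tolist()
for n,lo,hi,z in(('red',(0,150,80),(6,255,255),.066),('amber',(12,150,140),(33,255,255),.055)):
    k,l,s,ce=cv2.connectedComponentsWithStats(cv2.inRange(h,lo,hi))
    for i in range(1,k):
        if s[i,4]>12: print(n,ce[i].round(1),s[i,4],F(ce[i],z))
for t,p in(('wm1',(279.5,217.6)),('wm2',(206.6,270.9)),):
    print(t,(np.array([xm,ym])@(onz(load(t),p,.066)[:2]-C0)*1000).round(1))
E
```

```text
red [285.4 229.9] 39 [-42.3, 25.2]
red [222.1 351.1] 112 [71.5, 111.1]
amber [189.2 235.8] 351 [38.3, -5.2]
amber [175.9 248.8] 372 [56.0, 0.1]
wm1 [-43.1  23.2]
wm2 [-43.5  22.6]
```

```bash
python3 -c "
from station import robot
print(robot.job_done())"
```

```text
the job is handed in; nothing more can be done
None
```

I handed the job in at about 18 s of the 66 s allowed. The amber filter stands in the nest, pressed against the fence with an estimated 7–8 N (from wrist torque and turn angle). A final camera check found the coarse mark unmoved within measurement error, and the gripper is open and clear; the call returned no verdict.

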